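# Re-rack the chisels by colour

### The arm

A 6-joint arm with a two-finger parallel gripper is mounted at the origin on the work surface. World frame = base frame: x ahead of the robot, y to its left, z up, the work surface at z = 0. Lengths are in m, angles in degrees, forces in N, time in s.
With the tool pointing down it reaches from about 0.4 to 0.825 m from the base axis. Payload 7 kg.
Tool frame: the origin (TCP) lies midway between the tips of the shut fingers; the grasp point (between the pads) lies r.grasp_offset behind it (r.grasp_offset is the distance from the TCP to the grasp point, in m); z points along the fingers, y is the direction in which the jaws open and shut (so a half turn about z gives the same grasp; the last joint's range is limited). The gripper opens to 88 mm and grips with 3 to 60 N. Pads are 19 mm wide; open, the fingers measure 130 mm over their backs; the gripper's body (78 mm by 193 mm) begins 47 mm behind the grasp point.
Start: joints at [-55.686, 20.546, 0.682, 0, -70.136, -16.507], TCP at [0.206, -0.643, 0.227] pointing down, gripper open.
Joint ranges: [-176.03, 176.03], [-82.01, 121.73], [-58.28, 71.71], [-173.87, 95.51], [-174.79, -0.11], [-173.66, 173.66]. Speed limits (degrees/s): [136.94, 136.94, 172.46, 180, 180, 180].

### API

Orientations are given as [roll, pitch, yaw] about the fixed x, y, z axes, in that order (R = Rz(yaw) Ry(pitch) Rx(roll)).
In Python, from plant import status, imaging, r gives the robot as it stands.
- The arm moves only by the tool apply_moves, never from a script. Its argument "moves" is a list of rows, each a list of 6 numbers: the shift along the tool's x, y, z in units of 200 mm (1.0 is 200 mm), then the turn, a rotation vector about the tool's x, y, z in units of 90 degrees (1.0 is 90 degrees). In form: [[tx, ty, tz, rx, ry, rz], ...]. A call has 1 to 12 rows; each row is the pose to reach, as a shift and turn from the pose measured when the call began, along the tool's axes at that moment; what a row does not reach only later rows make up. A row lasts 1/8 s, in which the tool goes at most 62.5 mm and 10.7 degrees, less where a joint would pass 70% of its speed; a pose out of reach is approached as far as the arm can. A call with a number of a shift or a turn outside -1 to 1 is refused whole. A call with a gripper value outside its range is refused whole. "hand" is the closure, from -1 (fully open) to 1 (shut), set as the call begins (left out, the last holds). The fingers move at their own pace and stop on an object; "grip_force" is the grip in N (left out, the last holds). Time passes only in rows, so rows that repeat a pose let the fingers close. It gives the time, the measured TCP pose, the force and the opening at its end, in the units of the state.
- status.get_state(): the state, without advancing time (a new reading comes with each control period).
- imaging.capture(name): name is "scene" or "top"; returns (picture, depth): 400x640x3 uint8, blue, green, red; 400x640 float32, m along the optical axis (not along the pixel's ray), 0 where there is no reading.
- imaging.camera_info(name): a dict with "fx", "fy", "cx", "cy" (pixels), "T" (4x4, takes a point from camera to world coordinates). Camera axes: x right, y up, looking along -z (the intrinsics and any distortion apply to the point x, -y, -z); pixel columns grow to the right and rows downward; lengths in m; the calibration is good to about 2 mm. A picture is of the moment at which its call begins. camera_info takes no time and is no camera call.
- r.close_job(): hands the job in, once; it reports no verdict.
The state is a dict: "time_s": time; "joints": joint angles; "qd": joint speeds; "joint_torque": joint torques, N m; "tcp_pos": TCP position; "eef_rot": TCP orientation; "contact_force": force on the tool from outside, world axes, zero at the start; "moment": the same for the moment, N m; "gripper_width": finger opening in m.
Only numpy, scipy, OpenCV 4.12 (cv2) and the standard library are available. Lean on these libraries where they do the work, as an engineer would, in place of code of your own. Each camera call takes 0.05 s, during which the arm holds its last target.

### The job

Move the four chisels, one after another, from the bare wooden rack to the painted rack, so that the row there follows the painted order: each chisel lies flat and right way up in both saddles of the cradle of its handle's colour, centred lengthwise in it, its cutting edge at the cradle's far end as in the old rack. Never let a chisel fall to the bench, and leave the jar of pencils and the sanding block where they are.

Things in the scene. Friction and masses are not known exactly. Their poses are not given: they have to be found in the camera images.
- chisel_red: chisel, red handle, 120-200 g, lying in the bare old rack (origin 52 mm above bench, neighbours 75 mm apart). Origin: mid underside of the handle, within 20 mm of the balance point: grip here. x to the cutting edge, z up. Handle 26 mm wide (y), 24 high, x -82 to 30, steel cap to -88; neck 12 to 18 mm thick, to x 55; blade 16 mm wide, z 10 to 14, edge at x 141, pointing away from the robot.
- chisel_yellow: chisel, yellow handle, 120-200 g, lying in the bare old rack (origin 52 mm above bench, neighbours 75 mm apart). Origin: mid underside of the handle, within 20 mm of the balance point: grip here. x to the cutting edge, z up. Handle 26 mm wide (y), 24 high, x -82 to 30, steel cap to -88; neck 12 to 18 mm thick, to x 55; blade 20 mm wide, z 10 to 14, edge at x 141, pointing away from the robot.
- chisel_green: chisel, green handle, 120-200 g, lying in the bare old rack (origin 52 mm above bench, neighbours 75 mm apart). Origin: mid underside of the handle, within 20 mm of the balance point: grip here. x to the cutting edge, z up. Handle 26 mm wide (y), 24 high, x -82 to 30, steel cap to -88; neck 12 to 18 mm thick, to x 55; blade 24 mm wide, z 10 to 14, edge at x 141, pointing away from the robot.
- chisel_blue: chisel, blue handle, 120-200 g, lying in the bare old rack (origin 52 mm above bench, neighbours 75 mm apart). Origin: mid underside of the handle, within 20 mm of the balance point: grip here. x to the cutting edge, z up. Handle 26 mm wide (y), 24 high, x -82 to 30, steel cap to -88; neck 12 to 18 mm thick, to x 55; blade 28 mm wide, z 10 to 14, edge at x 141, pointing away from the robot.
- cradle_red: fixed cradle with red cheeks and floor on the new rack, 75 mm from the next. Origin: underside, 12 mm above bench; x along the chisel to its edge. U saddles 16 mm long at x -60 (handle, seat z 40) and x 85 (blade, seat z 50): notches 42 mm wide, cheeks 14 wide, 20 high; between them a floor 7 mm high. Laid right, a chisel's origin is over this one at z 40, x axes along. Old rack: same shape.
- cradle_yellow: fixed cradle with yellow cheeks and floor on the new rack, 75 mm from the next. Origin: underside, 12 mm above bench; x along the chisel to its edge. U saddles 16 mm long at x -60 (handle, seat z 40) and x 85 (blade, seat z 50): notches 42 mm wide, cheeks 14 wide, 20 high; between them a floor 7 mm high. Laid right, a chisel's origin is over this one at z 40, x axes along. Old rack: same shape.
- cradle_green: fixed cradle with green cheeks and floor on the new rack, 75 mm from the next. Origin: underside, 12 mm above bench; x along the chisel to its edge. U saddles 16 mm long at x -60 (handle, seat z 40) and x 85 (blade, seat z 50): notches 42 mm wide, cheeks 14 wide, 20 high; between them a floor 7 mm high. Laid right, a chisel's origin is over this one at z 40, x axes along. Old rack: same shape.
- cradle_blue: fixed cradle with blue cheeks and floor on the new rack, 75 mm from the next. Origin: underside, 12 mm above bench; x along the chisel to its edge. U saddles 16 mm long at x -60 (handle, seat z 40) and x 85 (blade, seat z 50): notches 42 mm wide, cheeks 14 wide, 20 high; between them a floor 7 mm high. Laid right, a chisel's origin is over this one at z 40, x axes along. Old rack: same shape.
- jar: glass jar with pencils, radius 36 mm, 90 mm high (160 mm with pencils), standing beyond the racks; origin at the centre of its underside. To be left alone.
- sanding_block: cork sanding block with a red-brown base, 85 by 36 mm, 26 mm high, lying on the bench between the two racks; origin at the centre of its underside. To be left alone.
Mind the look-alikes: they are no part of the job. What is shaped like the chisel_yellow but turquoise is not meant.

How it is judged:
By the outcome, as a careful person would: the job done as asked, in the order asked, and still so for the second after the job is handed in, with the robot touching nothing.
It also fails if it takes over 115 s, if anything falls off the work surface, if the arm or the gripper's body presses on something with over 40 N, if the wrist force passes 120 N, or if a joint passes its speed limit or range.

## Working session

There is one attempt and no reset: what is moved stays moved. The work goes in short steps, Python scripts to look and compute and a tool call to move; the robot and the scene stay as the last step left them, time stands still between calls to the robot, and variables do not carry over. Pictures are saved under pics/ and viewed, and the job is handed in when it is done.

Besides the shell and the picture viewer there is one more tool, called after "Call:" as name(argument=value, ...) on one line, values as JSON. apply_moves: Moves the arm, as the interface text tells. Its arguments: {"type":"object","properties":{"moves":{"type":"array","items":{"type":"array","items":{"type":"number"}}},"hand":{"type":"number"},"grip_force":{"type":"number"}},"required":["moves"]}

```bash
ls; mkdir -p pics
python3 - <<'E'
from plant import status, imaging, r
import cv2,numpy as np
print(status.get_state(), r.grasp_offset)
for n in("scene","top"):
    p,d=imaging.capture(n); cv2.imwrite(f"pics/{n}0.png",p); np.save(f"{n}0.npy",d); print(n,imaging.camera_info(n))
E
```

```text
pics
{'time_s': 0.0, 'joints': array([-5.56841108e+01,  2.05901625e+01,  6.33186524e-01, -2.10967799e-02,
       -7.01373533e+01, -1.65072216e+01]), 'qd': array([ 0.00772107, -0.00756899, -0.0118967 ,  0.08603245,  0.05521584,
       -0.01111364]), 'joint_torque': array([ 9.44304229e-04, -5.82711160e+01,  2.93062592e+01,  6.99709520e+00,
        6.88963104e-03, -1.85733165e-04]), 'tcp_pos': array([ 0.20626456, -0.64217888,  0.22562954]), 'eef_rot': array([ 1.79903923e+02, -7.79011578e-03, -1.62198510e+02]), 'contact_force': array([-0.06681889,  0.56092245, -0.31557391]), 'moment': array([ 0.00072329, -0.02890655,  0.0701038 ]), 'gripper_width': 0.0875318762657186} 0.0188
scene {'fx': 419.4252564348638, 'fy': 419.4252564348638, 'cx': 319.7341847689195, 'cy': 200.4319707614454, 'T': array([[-7.73963899e-01, -4.88030708e-01,  4.03492146e-01,
         9.38374766e-01],
       [ 6.33229486e-01, -5.97046435e-01,  4.92499718e-01,
         4.60670379e-01],
       [ 5.48561133e-04,  6.36680126e-01,  7.71127821e-01,
         7.91561307e-01],
       [ 0.00000000e+00,  0.00000000e+00,  0.00000000e+00,
         1.00000000e+00]])}
top {'fx': 392.14340714972263, 'fy': 392.14340714972263, 'cx': 318.1047878923369, 'cy': 197.64480256906046, 'T': array([[-0.00933189,  0.99537339, -0.09562804,  0.45836528],
       [-0.99980211, -0.00760747,  0.0183813 ,  0.01053097],
       [ 0.01756877,  0.09578065,  0.99524741,  0.94627783],
       [ 0.        ,  0.        ,  0.        ,  1.        ]])}
```

View pics/top0.png

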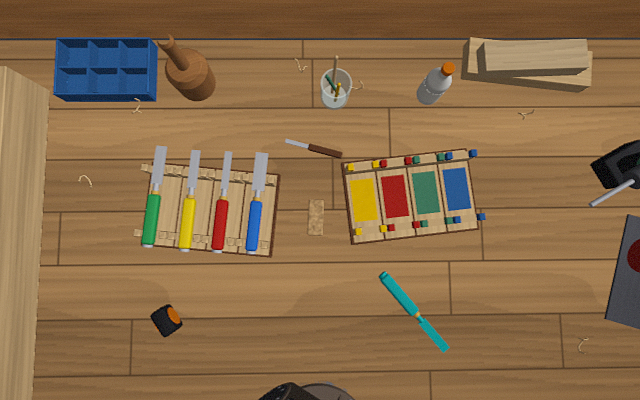

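View pics/scene0.png

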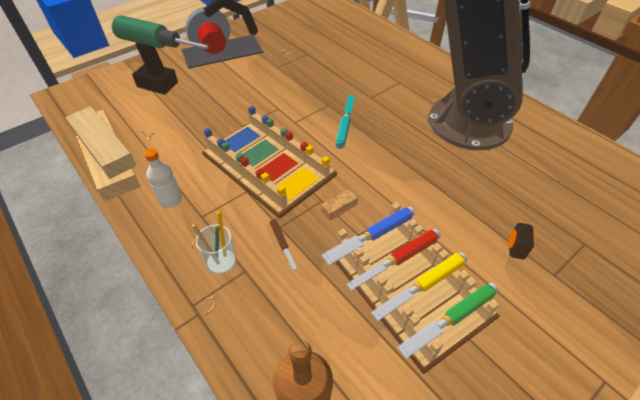

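Run:
```python
import cv2
p=cv2.imread("pics/top0.png")
cv2.imwrite("pics/new.png",cv2.resize(p[140:250,335:495],None,fx=5,fy=5,interpolation=cv2.INTER_CUBIC))
cv2.imwrite("pics/old.png",cv2.resize(p[140:265,130:290],None,fx=4.7,fy=4.7,interpolation=cv2.INTER_CUBIC))
```

```text
(no output)
```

View pics/new.png

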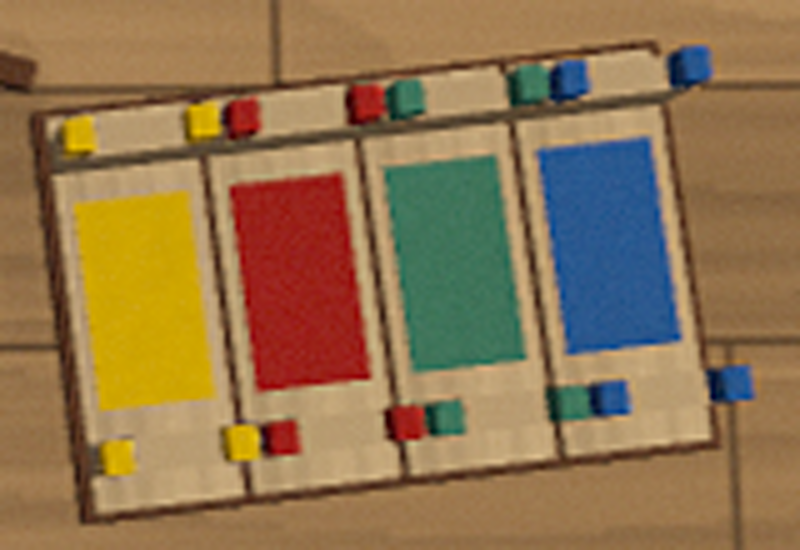

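View pics/old.png

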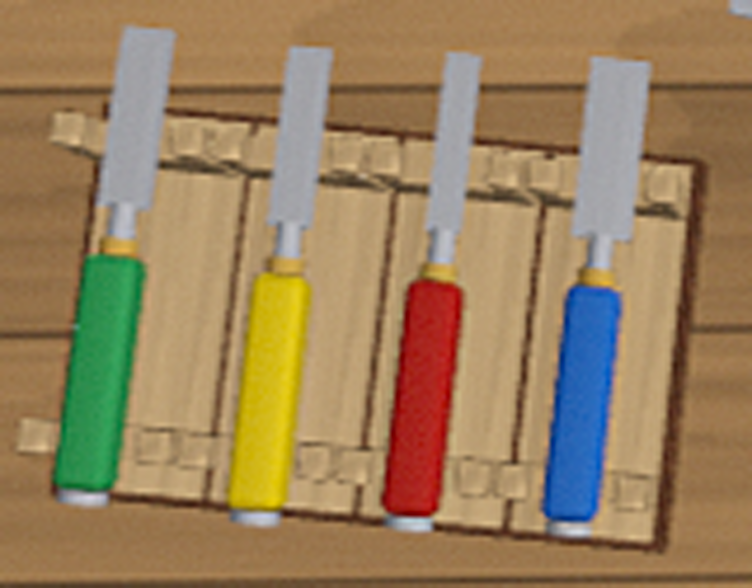

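```bash
cat > h.py <<'E'
import numpy as np,cv2
from plant import imaging
def look(n):
    p,d=imaging.capture(n); return p,d,world(d,imaging.camera_info(n))
def world(d,c):
    v,u=np.indices(d.shape); x=(u-c['cx'])/c['fx']*d; y=(v-c['cy'])/c['fy']*d
    P=np.stack([x,-y,-d,np.ones_like(d)],-1)@c['T'].T
    return P[...,:3]
HUE=dict(red=((0,5),(174,180)),yellow=((22,32),),green=((65,88),),blue=((102,118),))
def mask(p,col,smin=140):
    h=cv2.cvtColor(p,cv2.COLOR_BGR2HSV); m=np.zeros(p.shape[:2],bool)
    for a,b in HUE[col]: m|=(h[...,0]>=a)&(h[...,0]<=b)
    return m&(h[...,1]>=smin)
E
python3 - <<'E'
from h import *
for n in("top","scene"):
    p=cv2.imread(f"pics/{n}0.png"); W=world(np.load(f"{n}0.npy"),imaging.camera_info(n))
    print(n)
    for c in HUE:
        m=mask(p,c)&(W[...,2]<.12)&(W[...,0]>.3)&(W[...,0]<.68)&(abs(W[...,1])<.5)
        k,l,s,ce=cv2.connectedComponentsWithStats(m.astype(np.uint8))
        for i in range(1,k):
            if s[i,4]>=8:
                P=W[l==i]; t=np.percentile(P[:,2],80); Q=P[P[:,2]>t-.004]
                print(c,s[i,4],ce[i].round(0),'mean',P.mean(0).round(4),'top',Q.mean(0).round(4),'min',Q.min(0).round(3),'max',Q.max(0).round(3))
E
```

```text
top
red 53 [408. 160.] mean [ 0.6242 -0.2074  0.0805] top [ 0.6249 -0.2086  0.0828] min [ 0.617 -0.215  0.08 ] max [ 0.632 -0.202  0.086]
red 47 [383. 163.] mean [ 0.6181 -0.1516  0.081 ] top [ 0.6181 -0.1523  0.0827] min [ 0.611 -0.158  0.08 ] max [ 0.625 -0.147  0.086]
red 917 [394. 196.] mean [ 0.5497 -0.1886  0.0199] top [ 0.5501 -0.1885  0.0201] min [ 0.5   -0.22   0.017] max [ 0.601 -0.157  0.025]
red 581 [219. 225.] mean [0.4841 0.2129 0.0757] top [0.4846 0.2136 0.0764] min [0.43  0.197 0.074] max [0.539 0.231 0.08 ]
red 49 [416. 224.] mean [ 0.4811 -0.2234  0.0709] top [ 0.4814 -0.2243  0.0732] min [ 0.475 -0.231  0.07 ] max [ 0.488 -0.217  0.077]
red 45 [391. 227.] mean [ 0.4748 -0.1675  0.07  ] top [ 0.4745 -0.1687  0.0723] min [ 0.469 -0.175  0.07 ] max [ 0.482 -0.163  0.076]
yellow 47 [375. 164.] mean [ 0.6165 -0.1337  0.0817] top [ 0.617  -0.1343  0.0828] min [ 0.609 -0.14   0.08 ] max [ 0.625 -0.127  0.086]
yellow 44 [350. 167.] mean [ 0.6107 -0.0782  0.0821] top [ 0.6111 -0.0784  0.0828] min [ 0.603 -0.084  0.08 ] max [ 0.619 -0.073  0.086]
yellow 958 [363. 200.] mean 
[... 3259 characters left out ...]
min [0.434 0.271 0.072] max [0.546 0.305 0.08 ]
green 12 [341. 142.] mean [ 0.3597 -0.1553  0.0202] top [ 0.3597 -0.1553  0.0202] min [ 0.345 -0.16   0.019] max [ 0.371 -0.15   0.023]
green 8 [452. 310.] mean [0.5412 0.3558 0.0751] top [0.5412 0.3558 0.0751] min [0.536 0.354 0.073] max [0.544 0.357 0.076]
blue 8 [206. 130.] mean [ 0.6425 -0.3567  0.0806] top [ 0.6425 -0.3567  0.0806] min [ 0.638 -0.361  0.078] max [ 0.647 -0.352  0.082]
blue 344 [241. 139.] mean [ 0.5604 -0.3373  0.018 ] top [ 0.5602 -0.3372  0.0181] min [ 0.519 -0.367  0.015] max [ 0.601 -0.31   0.022]
blue 424 [389. 221.] mean [0.4853 0.1411 0.0747] top [0.4856 0.1409 0.0749] min [0.431 0.125 0.072] max [0.536 0.156 0.079]
```

```bash
cat > fit.py <<'E'
from h import *
from scipy.optimize import least_squares
def run(p,W):
    out={}
    A=[];B=[]
    idx=dict(yellow=0,red=1,green=2,blue=3)
    hand={}
    for c in HUE:
        m=mask(p,c,110)&(W[...,2]<.12)&(W[...,0]>.3)&(W[...,0]<.68)&(abs(W[...,1])<.5)
        k,l,s,ce=cv2.connectedComponentsWithStats(m.astype(np.uint8))
        for i in range(1,k):
            P=W[l==i]; t=np.percentile(P[:,2],80); Q=P[P[:,2]>t-.004]; q=Q.mean(0)
            if 15<=s[i,4]<100 and .066<q[2]<.09 and q[1]<-.05: A.append((c,*q))
            if s[i,4]>300 and q[2]>.05:
                Q2=Q[:,:2]-q[:2]; w,V=np.linalg.eigh(Q2.T@Q2); a=V[:,1]*np.sign(V[0,1])
                pr=Q2@a; hand[c]=(q[:2],np.degrees(np.arctan2(a[1],a[0])),np.ptp(pr))
    def model(par):
        x,y,th=par; cs,sn=np.cos(th),np.sin(th); res=[]
        for c,X,Y,Z in A:
            dx,dy=X-x,Y-y; u=cs*dx+sn*dy; v=-sn*dx+cs*dy+.075*idx[c]
            res+= [u-(.085 if u>.01 else -.06), v-np.sign(v)*.028]
        return np.array(res)
    s=least_squares(model,[.53,-.116,-.11])
    x,y,th=s.x
    print(len(A),'cheeks rms',np.sqrt((s.fun**2).mean()).round(5),'th',np.degrees(th).round(2))
    for c,i in idx.items(): print('cradle',c,(x+np.sin(th)*.075*i).round(4),(y-np.cos(th)*.075*i).round(4))
    for c,(q,an,L) in hand.items(): print('chisel',c,'origin',(q+.026*np.array([np.cos(np.radians(an)),np.sin(np.radians(an))])).round(4),'yaw',an.round(2),'len',L.round(3))
if __name__=="__main__":
    for n in("top","scene"):
        print(n);run(cv2.imread(f"pics/{n}0.png"),world(np.load(f"{n}0.npy"),imaging.camera_info(n)))
E
python3 fit.py
```

```text
top
16 cheeks rms 0.00057 th 6.29
cradle yellow 0.5292 -0.1151
cradle red 0.5374 -0.1897
cradle green 0.5456 -0.2642
cradle blue 0.5538 -0.3388
chisel red origin [0.5104 0.2108] yaw -6.38 len 0.108
chisel yellow origin [0.5143 0.2835] yaw -5.33 len 0.109
chisel green origin [0.5247 0.3626] yaw -6.41 len 0.109
chisel blue origin [0.5075 0.1357] yaw -5.86 len 0.108
scene
8 cheeks rms 0.00046 th 6.28
cradle yellow 0.5306 -0.1138
cradle red 0.5388 -0.1884
cradle green 0.547 -0.2629
cradle blue 0.5552 -0.3375
chisel red origin [0.514 0.213] yaw -6.41 len 0.109
chisel yellow origin [0.517  0.2856] yaw -5.62 len 0.112
chisel blue origin [0.5106 0.1381] yaw -6.26 len 0.109
```

```bash
cat > go.py <<'E'
import sys,numpy as np
from scipy.spatial.transform import Rotation as R
from plant import status
# usage: go.py x,y,z,yaw ...
s=status.get_state(); p=s['tcp_pos']; r0=R.from_euler('xyz',s['eef_rot'],degrees=True)
print('t',round(s['time_s'],2),'p',p.round(4),'rot',s['eef_rot'].round(2),'w',round(s['gripper_width'],4),'F',s['contact_force'].round(1))
for a in sys.argv[1:]:
    x,y,z,w=map(float,a.split(','))
    t=r0.inv().apply(np.array([x,y,z])-p)/.2
    v=(r0.inv()*R.from_euler('xyz',[180,0,w],degrees=True)).as_rotvec(degrees=True)/90
    print(a,np.r_[t,v].round(3).tolist(),'mm',round(np.linalg.norm(t)*200))
E
python3 go.py .35,-.52,.226,-165 .5,-.35,.226,-170
```

```text
t 0.1 p [ 0.2063 -0.6423  0.2257] rot [ 1.7991e+02 -1.0000e-02 -1.6220e+02] w 0.0878 F [ 0.3  0.5 -0.1]
.35,-.52,.226,-165 [-0.871, 0.362, -0.001, 0.001, -0.0, 0.031] mm 189
.5,-.35,.226,-170 [-1.845, 0.942, -0.0, 0.001, -0.0, 0.087] mm 414
```

Call:
apply_moves(moves=[[-0.25,0.1,0,0,0,0.01],[-0.55,0.23,0,0,0,0.02],[-0.8,0.35,0,0,0,0.03],[-0.95,0.5,0,0,0,0.05],[-0.95,0.7,0,0,0,0.07],[-0.95,0.95,0,0,0,0.09]], hand=-0.2, grip_force=40)

```text
time_s: 0.85
tcp_pos: [0.329, -0.402, 0.2251]
eef_rot: [179.9, -0.1, -170.3]
contact_force: [0.7, 1.1, 0.8]
gripper_width: 0.0528
```

```bash
python3 go.py .47,-.28,.226,-176 .49,-.1,.22,-180 .5155,.2845,.2,174.5
```

```text
t 0.85 p [ 0.329  -0.402   0.2251] rot [ 1.7987e+02 -8.0000e-02 -1.7034e+02] w 0.0528 F [0.7 1.1 0.8]
.47,-.28,.226,-176 [-0.797, 0.483, -0.004, 0.001, -0.001, 0.063] mm 186
.49,-.1,.22,-180 [-1.047, 1.353, 0.027, 0.001, -0.001, 0.107] mm 342
.5155,.2845,.2,174.5 [-1.495, 3.227, 0.131, 0.001, -0.001, 0.168] mm 712
```

Call:
apply_moves(moves=[[-0.3,0.15,0,0,0,0.02],[-0.6,0.35,0,0,0,0.04],[-0.8,0.6,0,0,0,0.06],[-0.9,0.85,0,0,0,0.09],[-0.9,1,0,0,0,0.1]])

```text
time_s: 1.48
tcp_pos: [0.4737, -0.172, 0.2248]
eef_rot: [179.9, -0.1, -179.3]
contact_force: [-0.2, -0.5, -0.3]
gripper_width: 0.0524
```

```bash
python3 go.py  .5155,.2845,.2,174.5
```

```text
t 1.48 p [ 0.4737 -0.172   0.2248] rot [ 1.7987e+02 -1.4000e-01 -1.7928e+02] w 0.0524 F [-0.2 -0.5 -0.3]
.5155,.2845,.2,174.5 [-0.238, 2.28, 0.129, 0.001, -0.002, 0.069] mm 459
```

Call:
apply_moves(moves=[[-0.03,0.25,0.02,0,0,0.01],[-0.06,0.5,0.04,0,0,0.03],[-0.1,0.75,0.06,0,0,0.05],[-0.12,1,0.06,0,0,0.06],[-0.12,1,0.06,0,0,0.07]])

```text
time_s: 2.1
tcp_pos: [0.4952, 0.0309, 0.2129]
eef_rot: [179.9, -0.2, 174.6]
contact_force: [-0.3, -0.8, 0.1]
gripper_width: 0.0522
```

Call:
apply_moves(moves=[[-0.03,0.25,0.02,0,0,0],[-0.06,0.5,0.04,0,0,0],[-0.1,0.75,0.06,0,0,0],[-0.11,1,0.06,0,0,0],[-0.11,1,0.06,0,0,0]])

```text
time_s: 2.72
tcp_pos: [0.5362, 0.23, 0.2003]
eef_rot: [179.9, -0.2, 174.7]
contact_force: [-0.7, -1.4, -0.2]
gripper_width: 0.0526
```

```bash
python3 go.py  .5155,.2845,.12,174.5 .5155,.2845,.045,174.5
```

```text
t 2.73 p [0.5362 0.23   0.2003] rot [179.93  -0.22 174.72] w 0.0526 F [-0.7 -1.4 -0.2]
.5155,.2845,.12,174.5 [0.127, 0.261, 0.402, 0.001, -0.002, 0.002] mm 99
.5155,.2845,.045,174.5 [0.125, 0.261, 0.777, 0.001, -0.002, 0.002] mm 166
```

Call:
apply_moves(moves=[[0.06,0.13,0.2,0,0,0],[0.127,0.261,0.35,0,0,0],[0.127,0.261,0.402,0,0,0],[0.127,0.261,0.402,0,0,0]])

```text
time_s: 3.22
tcp_pos: [0.5153, 0.2831, 0.1195]
eef_rot: [-180.0, -0.3, 174.7]
contact_force: [0.6, -0.3, 0.3]
gripper_width: 0.0529
```

```bash
python3 go.py .5155,.2845,.045,174.5
python3 - <<'E'
from h import *
p,d,W=look("top"); cv2.imwrite("pics/t1.png",cv2.resize(p[130:280,100:300],None,fx=4,fy=4,interpolation=cv2.INTER_CUBIC))
p,d,W=look("scene"); cv2.imwrite("pics/s1.png",cv2.resize(p[150:350,300:540],None,fx=3,fy=3,interpolation=cv2.INTER_CUBIC))
E
```

```text
t 3.23 p [0.5153 0.2831 0.1195] rot [-179.98   -0.28  174.7 ] w 0.0529 F [ 0.6 -0.3  0.3]
.5155,.2845,.045,174.5 [-0.002, 0.007, 0.373, -0.0, -0.003, 0.002] mm 75
```

View pics/s1.png

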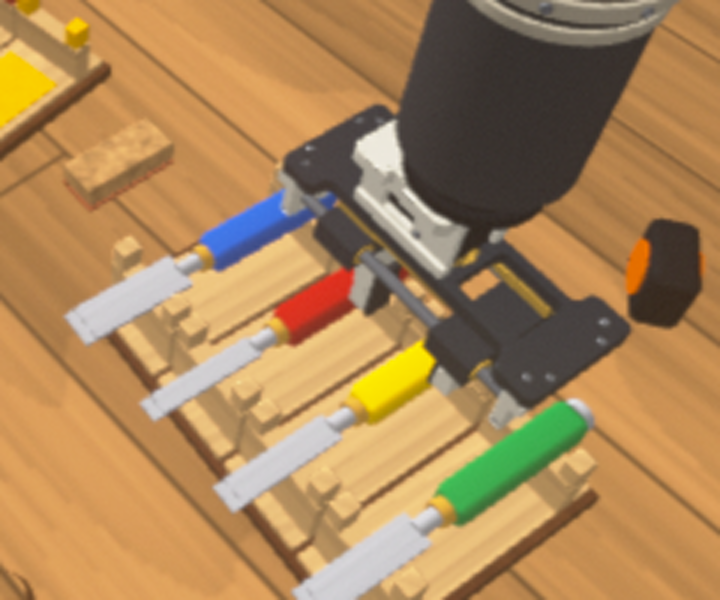

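View pics/t1.png

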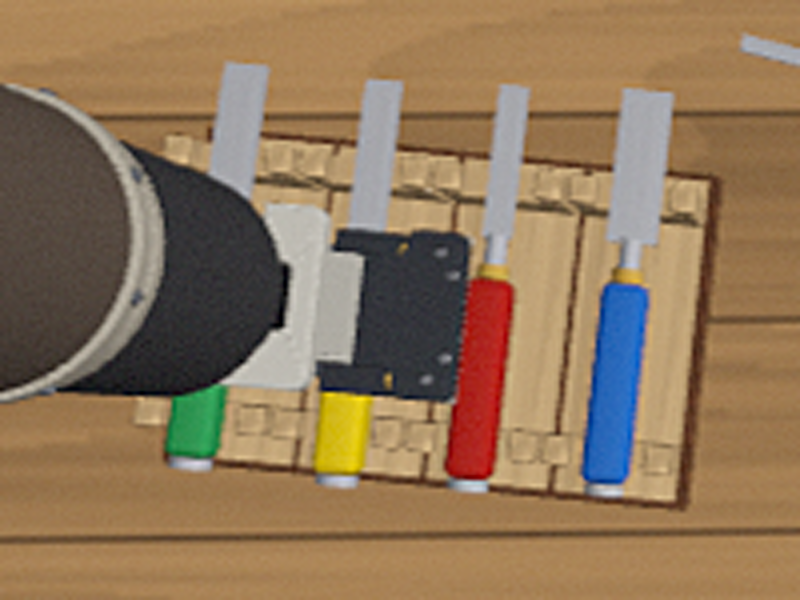

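Run:
```python
from h import *
c=imaging.camera_info("scene"); Ti=np.linalg.inv(c['T'])
for q in [(.5153,.2831,.1195),(.519,.3205,.1195),(.511,.2455,.1195),(.5155,.2845,.064)]:
    a=Ti@np.r_[q,1]; u=c['cx']+c['fx']*a[0]/-a[2]; v=c['cy']-c['fy']*a[1]/-a[2]
    print(q,(u-300)*3,(v-150)*3)
```

```text
(0.5153, 0.2831, 0.1195) 407.0459599889781 338.312845419533
(0.519, 0.3205, 0.1195) 450.8303305433699 383.37967018659
(0.511, 0.2455, 0.1195) 365.8537957655087 294.7871251002722
(0.5155, 0.2845, 0.064) 390.26200808352604 384.47035740838453
```

Call:
apply_moves(moves=[[0,0.007,0.1,0,-0.003,0],[0,0.007,0.22,0,-0.003,0],[0,0.007,0.32,0,-0.003,0],[0,0.007,0.373,0,-0.003,0],[0,0.007,0.373,0,-0.003,0],[0,0.007,0.373,0,-0.003,0]])

```text
time_s: 4.08
tcp_pos: [0.5167, 0.2855, 0.0474]
eef_rot: [179.8, 0.2, 174.7]
contact_force: [-0.3, 0.1, -0.2]
gripper_width: 0.0527
```

Call:
apply_moves(moves=[[0,0,0,0,0,0],[0,0,0,0,0,0],[0,0,0,0,0,0],[0,0,0,0,0,0]], hand=1, grip_force=40)

```text
time_s: 4.58
tcp_pos: [0.5168, 0.2856, 0.0477]
eef_rot: [179.8, 0.2, 174.7]
contact_force: [-2.2, -0.9, 3.5]
gripper_width: 0.0258
```

Call:
apply_moves(moves=[[0,0,-0.05,0,0,0],[0,0,-0.15,0,0,0],[0,0,-0.3,0,0,0],[0,0,-0.45,0,0,0],[0,0,-0.6,0,0,0],[0,0,-0.6,0,0,0]])

```text
time_s: 5.32
tcp_pos: [0.5175, 0.2863, 0.1708]
eef_rot: [179.6, 0.4, 174.7]
contact_force: [-0.2, -0.6, -2.0]
gripper_width: 0.0259
```

```bash
python3 go.py .53,.09,.17,-180 .530,-.1145,.17,-173.7
python3 - <<'E'
from h import *
p,d,W=look("scene"); cv2.imwrite("pics/s2.png",cv2.resize(p[150:350,300:540],None,fx=3,fy=3,interpolation=cv2.INTER_CUBIC))
E
```

```text
t 5.33 p [0.5175 0.2863 0.1708] rot [179.61   0.37 174.69] w 0.0259 F [-0.2 -0.6 -2. ]
.53,.09,.17,-180 [-0.153, -0.971, -0.001, 0.004, 0.004, -0.059] mm 197
.530,-.1145,.17,-173.7 [-0.247, -1.989, -0.008, 0.004, 0.004, -0.129] mm 401
```

View pics/s2.png

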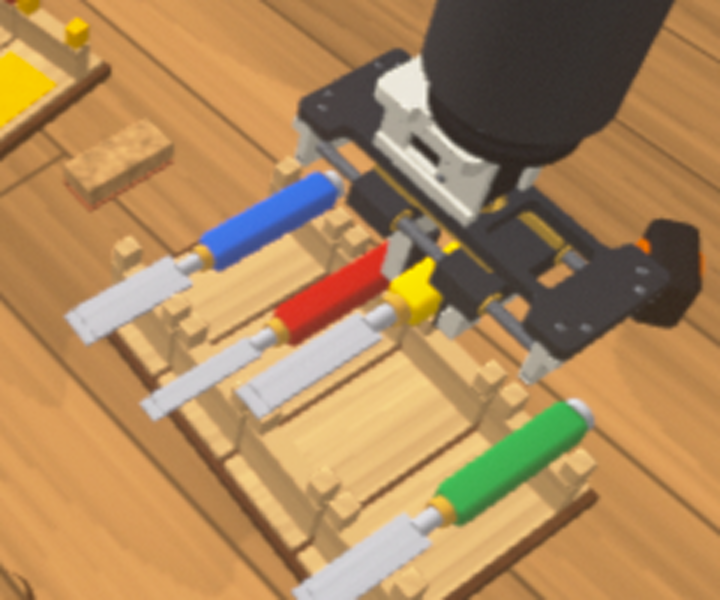

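Call:
apply_moves(moves=[[-0.02,-0.1,0,0.004,0.004,-0.01],[-0.04,-0.25,0,0.004,0.004,-0.02],[-0.07,-0.45,0,0.004,0.004,-0.03],[-0.1,-0.65,0,0.004,0.004,-0.04],[-0.13,-0.85,0,0.004,0.004,-0.055],[-0.15,-1,0,0.004,0.004,-0.07]])

```text
time_s: 6.12
tcp_pos: [0.5271, 0.0819, 0.1671]
eef_rot: [-179.9, -0.2, -179.0]
contact_force: [0.5, -0.2, -1.0]
gripper_width: 0.0259
```

```bash
python3 go.py .5313,-.1145,.17,-173.7
```

```text
t 6.12 p [0.5271 0.0819 0.1671] rot [-179.88   -0.22 -179.03] w 0.0259 F [ 0.5 -0.2 -1. ]
.5313,-.1145,.17,-173.7 [-0.004, -0.982, -0.012, -0.001, -0.002, -0.059] mm 196
```

Call:
apply_moves(moves=[[0,-0.2,-0.01,0,0,-0.02],[0,-0.4,-0.01,0,0,-0.03],[0,-0.6,-0.01,0,0,-0.04],[0,-0.8,-0.01,0,0,-0.05],[-0.004,-0.92,-0.01,0,-0.002,-0.059],[-0.004,-0.98,-0.01,0,-0.002,-0.059],[-0.004,-0.98,-0.01,0,-0.002,-0.059],[-0.004,-0.98,-0.01,0,-0.002,-0.059]])

```text
time_s: 7.12
tcp_pos: [0.5311, -0.1135, 0.1692]
eef_rot: [-179.9, -0.1, -173.7]
contact_force: [-0.7, 0.3, -2.0]
gripper_width: 0.0259
```

```bash
python3 go.py .5313,-.1140,.1,-173.7 .5313,-.1140,.047,-173.7;  python3 - <<'E'
from h import *
p,d,W=look("scene"); cv2.imwrite("pics/s3.png",cv2.resize(p[80:260,180:420],None,fx=3,fy=3,interpolation=cv2.INTER_CUBIC))
E
```

```text
t 7.12 p [ 0.5311 -0.1135  0.1692] rot [-1.799e+02 -8.000e-02 -1.737e+02] w 0.0259 F [-0.7  0.3 -2. ]
.5313,-.1140,.1,-173.7 [-0.001, -0.002, 0.346, -0.001, -0.001, -0.0] mm 69
.5313,-.1140,.047,-173.7 [-0.002, -0.002, 0.611, -0.001, -0.001, -0.0] mm 122
```

View pics/s3.png

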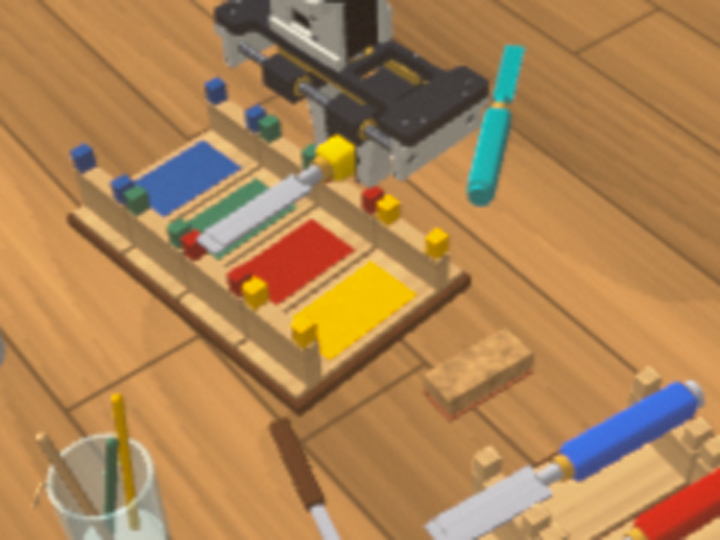

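Chisel yellow is held above its cradle, level. Descending.

Call:
apply_moves(moves=[[0,0,0.1,0,0,0],[0,0,0.25,0,0,0],[0,0,0.4,0,0,0],[0,0,0.5,0,0,0],[0,0,0.55,0,0,0],[0,0,0.57,0,0,0],[0,0,0.57,0,0,0]])

```text
time_s: 8.05
tcp_pos: [0.5314, -0.1133, 0.0557]
eef_rot: [-179.9, -0.0, -173.7]
contact_force: [-0.5, 0.5, -2.4]
gripper_width: 0.0257
```

```bash
python3 go.py .5313,-.1145,.047,-173.7;  python3 - <<'E'
from h import *
p,d,W=look("scene"); cv2.imwrite("pics/s4.png",cv2.resize(p[80:260,180:420],None,fx=3,fy=3,interpolation=cv2.INTER_CUBIC))
p,d,W=look("top"); cv2.imwrite("pics/t4.png",cv2.resize(p[130:260,320:500],None,fx=4,fy=4,interpolation=cv2.INTER_CUBIC))
E
```

```text
t 8.05 p [ 0.5314 -0.1133  0.0557] rot [-1.7990e+02 -3.0000e-02 -1.7365e+02] w 0.0257 F [-0.5  0.5 -2.4]
.5313,-.1145,.047,-173.7 [0.001, -0.006, 0.044, -0.001, -0.0, 0.001] mm 9
```

View pics/s4.png

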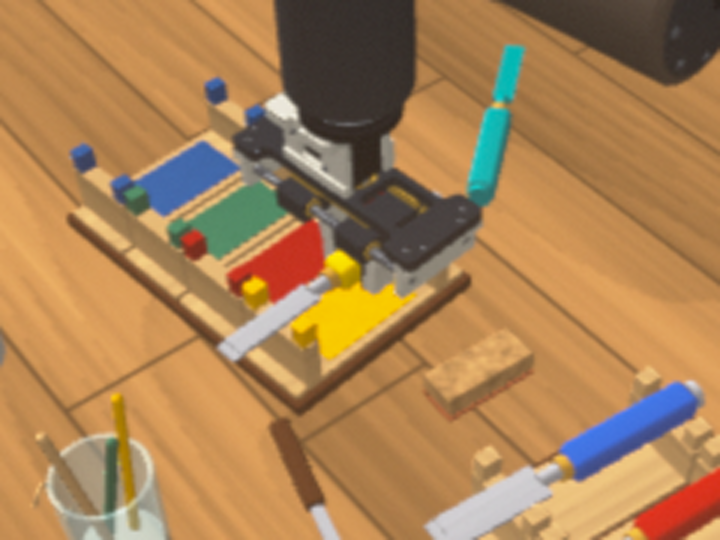

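View pics/t4.png

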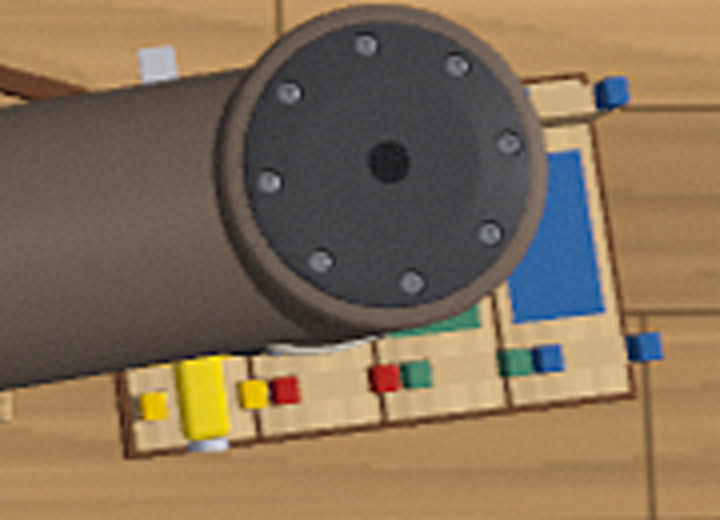

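Chisel sits centred in the notch (handle at 204,395 between cheeks 153 and 254). Lower to seat.

Call:
apply_moves(moves=[[0,-0.004,0.02,0,0,0],[0,-0.004,0.035,0,0,0],[0,-0.004,0.042,0,0,0],[0,-0.004,0.042,0,0,0]])

```text
time_s: 8.65
tcp_pos: [0.5316, -0.1143, 0.0477]
eef_rot: [-179.9, -0.0, -173.7]
contact_force: [-1.3, -0.3, -0.5]
gripper_width: 0.0258
```

```bash
python3 go.py .5313,-.1145,.0475,-173.7
```

```text
t 8.65 p [ 0.5316 -0.1143  0.0477] rot [-179.89   -0.   -173.67] w 0.0258 F [-1.3 -0.3 -0.5]
.5313,-.1145,.0475,-173.7 [0.002, -0.001, 0.001, -0.001, 0.0, 0.0] mm 0
```

Call:
apply_moves(moves=[[0,0,0.003,0,0,0],[0,0,0.003,0,0,0],[0,0,0.003,0,0,0],[0,0,0.003,0,0,0]], hand=-0.2)

```text
time_s: 9.15
tcp_pos: [0.5317, -0.1143, 0.0471]
eef_rot: [-179.9, 0.0, -173.7]
contact_force: [-0.2, 0.9, -0.8]
gripper_width: 0.0522
```

Call:
apply_moves(moves=[[0,0,-0.1,0,0,0],[0,0,-0.3,0,0,0],[0,0,-0.5,0,0,0],[0,0,-0.65,0,0,0]])

```text
time_s: 9.65
tcp_pos: [0.532, -0.1141, 0.1791]
eef_rot: [-179.9, 0.1, -173.7]
contact_force: [0.9, -1.1, 0.2]
gripper_width: 0.0529
```

```bash
python3 go.py .512,.0,.17,180 .512,.212,.17,173.6
```

```text
t 9.65 p [ 0.532  -0.1141  0.1791] rot [-1.7989e+02  1.0000e-01 -1.7366e+02] w 0.0529 F [ 0.9 -1.1  0.2]
.512,.0,.17,180 [0.036, 0.578, 0.044, -0.001, 0.001, 0.07] mm 116
.512,.212,.17,173.6 [-0.081, 1.631, 0.042, -0.001, 0.001, 0.142] mm 327
```

Call:
apply_moves(moves=[[0,0.2,0,0,0,0.02],[0.02,0.45,0.02,0,0,0.05],[0,0.7,0.03,0,0,0.08],[-0.02,0.95,0.03,0,0,0.1],[-0.04,1,0.03,0,0,0.12]])

```text
time_s: 10.28
tcp_pos: [0.5177, 0.0882, 0.1729]
eef_rot: [-179.9, 0.1, 175.7]
contact_force: [-0.5, -1.1, -0.1]
gripper_width: 0.0528
```

```bash
python3 go.py .512,.212,.12,173.6
```

```text
t 10.28 p [0.5177 0.0882 0.1729] rot [-1.7994e+02  1.5000e-01  1.7565e+02] w 0.0528 F [-0.5 -1.1 -0.1]
.512,.212,.12,173.6 [0.076, 0.615, 0.264, -0.001, 0.002, 0.023] mm 135
```

Call:
apply_moves(moves=[[0.02,0.2,0.05,0,0,0.01],[0.05,0.4,0.13,0,0,0.02],[0.076,0.57,0.22,0,0,0.023],[0.076,0.615,0.264,0,0.002,0.023],[0.076,0.615,0.264,0,0.002,0.023],[0.076,0.615,0.264,0,0.002,0.023]])

```text
time_s: 11.02
tcp_pos: [0.5122, 0.2113, 0.1203]
eef_rot: [-179.9, -0.0, 173.6]
contact_force: [0.0, -0.1, -0.4]
gripper_width: 0.0522
```

```bash
python3 go.py .512,.212,.046,173.6
python3 - <<'E'
from h import *
import fit
p,d,W=look("top"); cv2.imwrite("pics/t5.png",cv2.resize(p[130:260,320:500],None,fx=4,fy=4,interpolation=cv2.INTER_CUBIC)); fit.run(p,W)
p,d,W=look("scene"); cv2.imwrite("pics/s5.png",cv2.resize(p[80:260,180:420],None,fx=3,fy=3,interpolation=cv2.INTER_CUBIC)); fit.run(p,W)
E
```

```text
t 11.03 p [0.5122 0.2113 0.1203] rot [-1.7994e+02 -1.0000e-02  1.7355e+02] w 0.0522 F [ 0.  -0.1 -0.4]
.512,.212,.046,173.6 [0.002, 0.004, 0.372, -0.001, -0.0, -0.001] mm 74
16 cheeks rms 0.0006 th 6.31
cradle yellow 0.5291 -0.1151
cradle red 0.5373 -0.1897
cradle green 0.5455 -0.2642
cradle blue 0.5538 -0.3388
chisel yellow origin [ 0.5296 -0.1149] yaw 6.08 len 0.11
chisel blue origin [0.4987 0.1317] yaw -10.78 len 0.108
6 cheeks rms 0.00063 th 6.32
cradle yellow 0.5306 -0.1135
cradle red 0.5389 -0.1881
cradle green 0.5471 -0.2626
cradle blue 0.5554 -0.3372
chisel yellow origin [ 0.5408 -0.1043] yaw 15.3 len 0.177
```

View pics/t5.png

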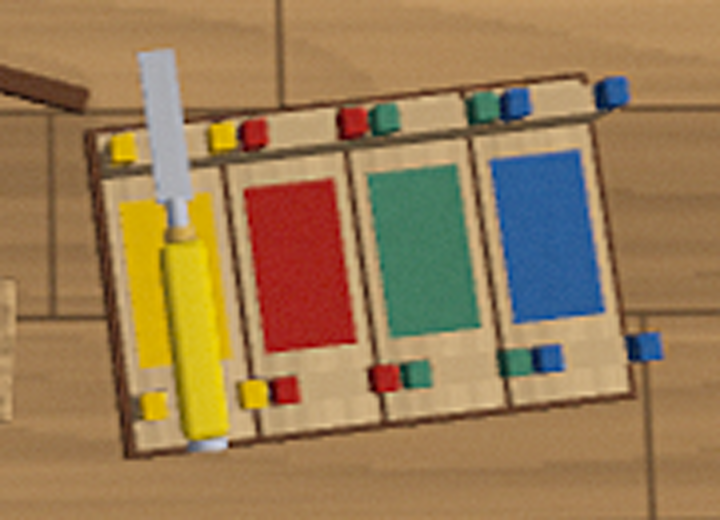

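View pics/s5.png

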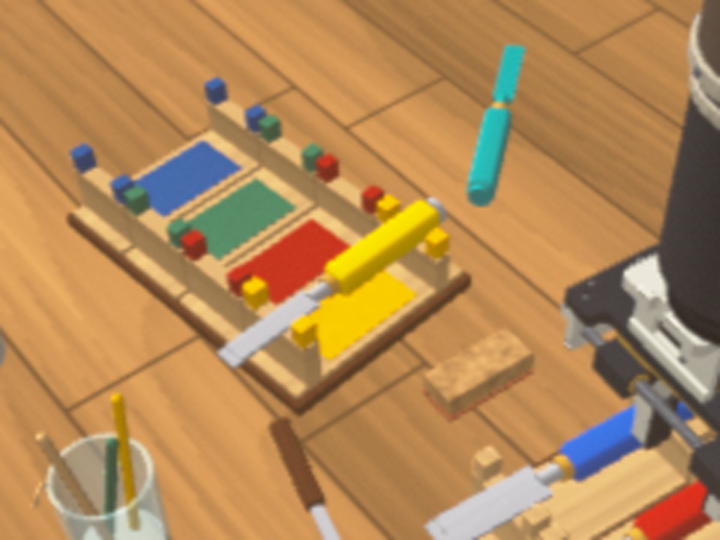

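Call:
apply_moves(moves=[[0,0.004,0.1,0,0,0],[0,0.004,0.22,0,0,0],[0,0.004,0.32,0,0,0],[0.002,0.004,0.375,0,0,0],[0.002,0.004,0.375,0,0,0],[0.002,0.004,0.375,0,0,0]])

```text
time_s: 11.88
tcp_pos: [0.5126, 0.2123, 0.0464]
eef_rot: [180.0, 0.1, 173.5]
contact_force: [0.2, -0.3, -0.2]
gripper_width: 0.0526
```

Call:
apply_moves(moves=[[0,0,0,0,0,0],[0,0,0,0,0,0],[0,0,0,0,0,0],[0,0,0,0,0,0]], hand=1)

```text
time_s: 12.38
tcp_pos: [0.5127, 0.2123, 0.0467]
eef_rot: [180.0, 0.1, 173.5]
contact_force: [-0.4, -1.0, 1.5]
gripper_width: 0.0255
```

Call:
apply_moves(moves=[[0,0,-0.05,0,0,0],[0,0,-0.15,0,0,0],[0,0,-0.3,0,0,0],[0,0,-0.45,0,0,0],[0,0,-0.6,0,0,0],[0,0,-0.6,0,0,0]])

```text
time_s: 13.12
tcp_pos: [0.5136, 0.2131, 0.1696]
eef_rot: [179.8, 0.3, 173.5]
contact_force: [0.1, 0.3, -2.7]
gripper_width: 0.0254
```

```bash
python3 go.py .525,.01,.17,180 .5382,-.1890,.17,-173.7
```

```text
t 13.12 p [0.5136 0.2131 0.1696] rot [179.78   0.28 173.55] w 0.0254 F [ 0.1  0.3 -2.7]
.525,.01,.17,180 [-0.171, -1.003, -0.005, 0.002, 0.003, -0.072] mm 203
.5382,-.1890,.17,-173.7 [-0.348, -1.984, -0.008, 0.002, 0.003, -0.142] mm 403
```

Call:
apply_moves(moves=[[-0.02,-0.1,0,0,0,-0.01],[-0.05,-0.25,0,0,0,-0.02],[-0.08,-0.45,0,0,0,-0.03],[-0.11,-0.65,0,0,0,-0.045],[-0.14,-0.85,0,0,0.003,-0.06],[-0.17,-1,0,0.002,0.003,-0.072]])

```text
time_s: 13.88
tcp_pos: [0.524, 0.0089, 0.1681]
eef_rot: [180.0, -0.1, -180.0]
contact_force: [0.7, -0.8, -1.0]
gripper_width: 0.0253
```

```bash
python3 go.py .539,-.1890,.17,-173.7
```

```text
t 13.88 p [0.524  0.0089 0.1681] rot [ 1.7999e+02 -8.0000e-02 -1.7998e+02] w 0.0253 F [ 0.7 -0.8 -1. ]
.539,-.1890,.17,-173.7 [-0.075, -0.989, -0.01, 0.0, -0.001, -0.07] mm 198
```

Call:
apply_moves(moves=[[-0.02,-0.2,-0.01,0,0,-0.02],[-0.03,-0.4,-0.01,0,0,-0.03],[-0.045,-0.6,-0.01,0,0,-0.045],[-0.06,-0.8,-0.01,0,0,-0.06],[-0.072,-0.93,-0.01,0,0,-0.07],[-0.075,-0.989,-0.01,0,0,-0.07],[-0.075,-0.989,-0.01,0,0,-0.07],[-0.075,-0.989,-0.01,0,0,-0.07]])

```text
time_s: 14.88
tcp_pos: [0.5389, -0.1882, 0.1698]
eef_rot: [180.0, -0.1, -173.7]
contact_force: [-0.6, 0.2, -1.4]
gripper_width: 0.0256
```

```bash
python3 go.py .539,-.1890,.056,-173.7
```

```text
t 14.88 p [ 0.5389 -0.1882  0.1698] rot [ 1.7996e+02 -1.0000e-01 -1.7367e+02] w 0.0256 F [-0.6  0.2 -1.4]
.539,-.1890,.056,-173.7 [-0.001, -0.004, 0.569, 0.0, -0.001, 0.0] mm 114
```

Call:
apply_moves(moves=[[0,-0.004,0.1,0,0,0],[0,-0.004,0.25,0,0,0],[0,-0.004,0.4,0,0,0],[0,-0.004,0.5,0,0,0],[0,-0.004,0.55,0,0,0],[0,-0.004,0.57,0,0,0],[0,-0.004,0.57,0,0,0]])

```text
time_s: 15.75
tcp_pos: [0.5392, -0.1887, 0.0563]
eef_rot: [180.0, -0.1, -173.6]
contact_force: [0.4, -0.3, -1.4]
gripper_width: 0.0256
```

```bash
python3 go.py .539,-.1890,.0465,-173.7
```

```text
t 15.75 p [ 0.5392 -0.1887  0.0563] rot [ 1.7997e+02 -6.0000e-02 -1.7364e+02] w 0.0256 F [ 0.4 -0.3 -1.4]
.539,-.1890,.0465,-173.7 [0.001, -0.001, 0.049, 0.0, -0.001, 0.001] mm 10
```

Call:
apply_moves(moves=[[0,0,0.02,0,0,0],[0,0,0.038,0,0,0],[0,0,0.048,0,0,0],[0,0,0.05,0,0,0],[0,0,0.05,0,0,0]])

```text
time_s: 16.38
tcp_pos: [0.5392, -0.1888, 0.0467]
eef_rot: [180.0, -0.1, -173.6]
contact_force: [-3.9, 0.8, 4.4]
gripper_width: 0.026
```

Call:
apply_moves(moves=[[0,0,0,0,0,0],[0,0,0,0,0,0],[0,0,0,0,0,0],[0,0,0,0,0,0]], hand=-0.2)

```text
time_s: 16.88
tcp_pos: [0.5391, -0.1888, 0.0466]
eef_rot: [180.0, -0.1, -173.6]
contact_force: [-0.4, -0.8, -0.5]
gripper_width: 0.0523
```

Call:
apply_moves(moves=[[0,0,-0.1,0,0,0],[0,0,-0.3,0,0,0],[0,0,-0.5,0,0,0],[0,0,-0.65,0,0,0]])

```text
time_s: 17.38
tcp_pos: [0.5396, -0.1889, 0.1784]
eef_rot: [180.0, 0.0, -173.6]
contact_force: [0.4, -0.0, -0.0]
gripper_width: 0.0525
```

```bash
python3 go.py .526,.0,.17,180 .526,.364,.17,173.6
```

```text
t 17.38 p [ 0.5396 -0.1889  0.1784] rot [ 1.8000e+02  3.0000e-02 -1.7364e+02] w 0.0525 F [ 0.4 -0.  -0. ]
.526,.0,.17,180 [-0.037, 0.946, 0.042, 0.0, 0.0, 0.071] mm 190
.526,.364,.17,173.6 [-0.239, 2.755, 0.043, 0.0, 0.0, 0.142] mm 553
```

Call:
apply_moves(moves=[[-0.01,0.2,0,0,0,0.02],[-0.02,0.45,0.02,0,0,0.04],[-0.03,0.7,0.03,0,0,0.06],[-0.04,0.95,0.04,0,0,0.07],[-0.04,1,0.04,0,0,0.07]])

```text
time_s: 18.0
tcp_pos: [0.5252, 0.0131, 0.1705]
eef_rot: [180.0, 0.0, -179.8]
contact_force: [-0.5, -0.1, 0.8]
gripper_width: 0.0523
```

Call:
apply_moves(moves=[[-0.02,0.25,0,0,0,0.02],[-0.04,0.5,0,0,0,0.04],[-0.06,0.75,0,0,0,0.06],[-0.08,1,0,0,0,0.07],[-0.08,1,0,0,0,0.07]])

```text
time_s: 18.62
tcp_pos: [0.5409, 0.2156, 0.1702]
eef_rot: [180.0, 0.0, 174.1]
contact_force: [-0.1, 0.1, -0.5]
gripper_width: 0.0523
```

```bash
python3 go.py .526,.364,.17,173.6  .526,.364,.12,173.6;python3 - <<'E'
from h import *
import fit
p,d,W=look("top"); cv2.imwrite("pics/t6.png",p); fit.run(p,W)
E
```

```text
t 18.62 p [0.5409 0.2156 0.1702] rot [1.7998e+02 5.0000e-02 1.7407e+02] w 0.0523 F [-0.1  0.1 -0.5]
.526,.364,.17,173.6 [0.151, 0.73, 0.001, 0.0, 0.001, 0.005] mm 149
.526,.364,.12,173.6 [0.151, 0.73, 0.251, 0.0, 0.001, 0.005] mm 157
17 cheeks rms 0.01158 th 6.54
cradle yellow 0.526 -0.1183
cradle red 0.5345 -0.1928
cradle green 0.5431 -0.2673
cradle blue 0.5516 -0.3418
chisel red origin [ 0.5382 -0.189 ] yaw 5.97 len 0.109
chisel yellow origin [ 0.5304 -0.115 ] yaw 6.06 len 0.119
chisel green origin [0.5092 0.3647] yaw -6.01 len 0.077
chisel blue origin [0.5071 0.1358] yaw -5.75 len 0.109
```

View pics/t6.png

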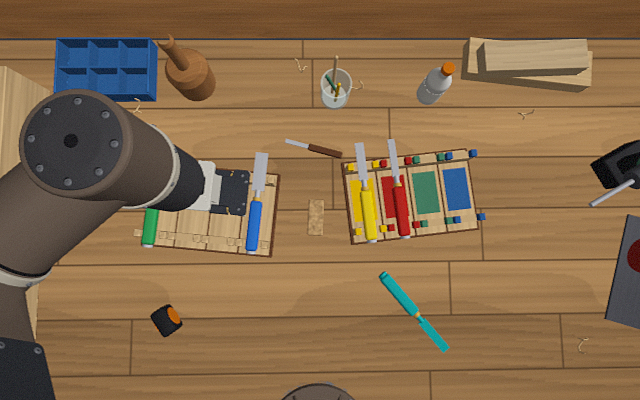

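Call:
apply_moves(moves=[[0.04,0.2,0,0,0,0],[0.08,0.4,0.06,0,0,0.005],[0.12,0.6,0.14,0,0,0.005],[0.151,0.7,0.22,0,0,0.005],[0.151,0.73,0.25,0,0,0.005],[0.151,0.73,0.25,0,0,0.005],[0.151,0.73,0.25,0,0,0.005]])

```text
time_s: 19.55
tcp_pos: [0.5261, 0.3615, 0.1207]
eef_rot: [180.0, 0.0, 173.5]
contact_force: [0.5, 0.2, -0.0]
gripper_width: 0.0525
```

```bash
python3 go.py .526,.364,.046,173.6;python3 - <<'E'
from h import *
p,d,W=look("scene"); cv2.imwrite("pics/s7.png",cv2.resize(p[180:380,300:540],None,fx=3,fy=3,interpolation=cv2.INTER_CUBIC))
E
```

```text
t 19.55 p [0.5261 0.3615 0.1207] rot [1.7999e+02 3.0000e-02 1.7353e+02] w 0.0525 F [ 0.5  0.2 -0. ]
.526,.364,.046,173.6 [0.002, 0.012, 0.374, 0.0, 0.0, -0.001] mm 75
```

View pics/s7.png

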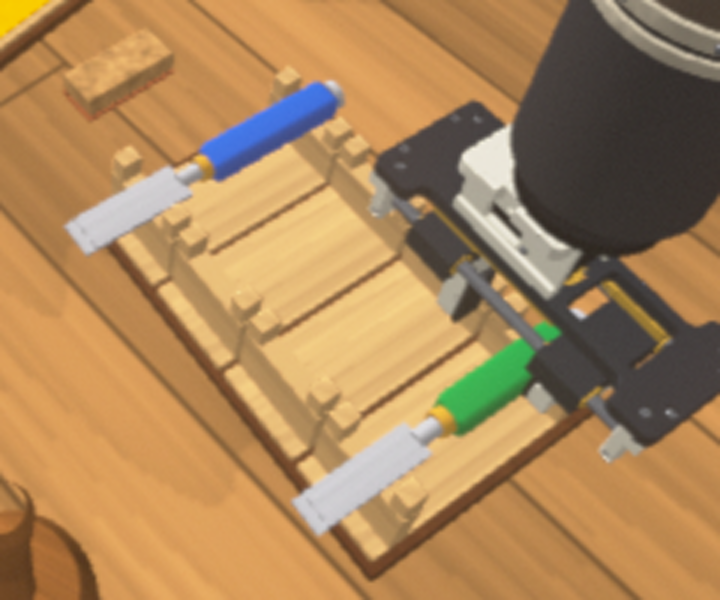

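The fingers straddle the green handle (fingers at about 465,285 and 545,390).

Call:
apply_moves(moves=[[0,0.01,0.1,0,0,0],[0,0.012,0.22,0,0,0],[0,0.012,0.32,0,0,0],[0.002,0.012,0.375,0,0,0],[0.002,0.012,0.375,0,0,0],[0.002,0.012,0.375,0,0,0]])

```text
time_s: 20.35
tcp_pos: [0.5266, 0.3644, 0.0469]
eef_rot: [179.9, 0.1, 173.5]
contact_force: [-0.3, 0.3, 0.0]
gripper_width: 0.0527
```

Call:
apply_moves(moves=[[0,0,0,0,0,0],[0,0,0,0,0,0],[0,0,0,0,0,0],[0,0,0,0,0,0]], hand=1)

```text
time_s: 20.85
tcp_pos: [0.5266, 0.3645, 0.0471]
eef_rot: [179.9, 0.1, 173.5]
contact_force: [-0.5, 0.6, 1.8]
gripper_width: 0.0258
```

Call:
apply_moves(moves=[[0,0,-0.05,0,0,0],[0,0,-0.15,0,0,0],[0,0,-0.3,0,0,0],[0,0,-0.45,0,0,0],[0,0,-0.6,0,0,0],[0,0,-0.6,0,0,0]])

```text
time_s: 21.6
tcp_pos: [0.5275, 0.3654, 0.1705]
eef_rot: [179.7, 0.3, 173.6]
contact_force: [0.1, 0.5, -2.1]
gripper_width: 0.0257
```

```bash
python3 go.py .52,.15,.17,177 .5463,-.2635,.17,-173.7
```

```text
t 21.6 p [0.5275 0.3654 0.1705] rot [179.66   0.29 173.56] w 0.0257 F [ 0.1  0.5 -2.1]
.52,.15,.17,177 [-0.083, -1.074, -0.003, 0.004, 0.003, -0.038] mm 215
.5463,-.2635,.17,-173.7 [-0.446, -3.114, -0.014, 0.003, 0.004, -0.142] mm 629
```

Call:
apply_moves(moves=[[-0.02,-0.1,0,0,0,-0.01],[-0.04,-0.25,0,0,0,-0.015],[-0.06,-0.45,0,0,0,-0.02],[-0.08,-0.7,0,0.003,0.003,-0.03],[-0.1,-0.95,0,0.003,0.003,-0.04],[-0.1,-1,0,0.003,0.003,-0.05]])

```text
time_s: 22.35
tcp_pos: [0.5239, 0.1615, 0.1689]
eef_rot: [180.0, -0.0, 177.9]
contact_force: [0.5, -0.1, -1.2]
gripper_width: 0.0256
```

Call:
apply_moves(moves=[[-0.02,-0.25,0,0,0,-0.02],[-0.05,-0.5,0,0,0,-0.03],[-0.07,-0.75,0,0,0,-0.04],[-0.1,-1,0,0,0,-0.05],[-0.1,-1,0,0,0,-0.05]])

```text
time_s: 22.98
tcp_pos: [0.5363, -0.0415, 0.1683]
eef_rot: [180.0, -0.1, -177.7]
contact_force: [0.6, 0.7, -0.6]
gripper_width: 0.026
```

```bash
python3 go.py .5465,-.2635,.17,-173.7
```

```text
t 22.98 p [ 0.5363 -0.0415  0.1683] rot [ 1.7999e+02 -1.2000e-01 -1.7774e+02] w 0.026 F [ 0.6  0.7 -0.6]
.5465,-.2635,.17,-173.7 [-0.007, -1.111, -0.009, 0.0, -0.001, -0.045] mm 222
```

Call:
apply_moves(moves=[[0,-0.25,-0.01,0,0,-0.01],[0,-0.5,-0.01,0,0,-0.02],[0,-0.75,-0.01,0,0,-0.035],[-0.005,-0.95,-0.01,0,0,-0.045],[-0.007,-1,-0.01,0,0,-0.045],[-0.007,-1,-0.01,0,0,-0.045]])

```text
time_s: 23.72
tcp_pos: [0.5456, -0.241, 0.1696]
eef_rot: [180.0, -0.2, -173.7]
contact_force: [0.5, -0.2, -2.4]
gripper_width: 0.0255
```

```bash
python3 go.py .5465,-.2635,.15,-173.7
```

```text
t 23.73 p [ 0.5456 -0.241   0.1696] rot [ 1.7996e+02 -1.7000e-01 -1.7375e+02] w 0.0255 F [ 0.5 -0.2 -2.4]
.5465,-.2635,.15,-173.7 [0.007, -0.113, 0.098, 0.0, -0.002, -0.001] mm 30
```

Call:
apply_moves(moves=[[0.004,-0.06,0.03,0,-0.001,0],[0.007,-0.1,0.06,0,-0.002,0],[0.007,-0.115,0.09,0,-0.002,0],[0.007,-0.115,0.098,0,-0.002,0],[0.007,-0.115,0.098,0,-0.002,0]])

```text
time_s: 24.35
tcp_pos: [0.5466, -0.2638, 0.1498]
eef_rot: [180.0, -0.0, -173.7]
contact_force: [0.8, 0.7, -0.6]
gripper_width: 0.0254
```

```bash
python3 go.py .5465,-.2635,.056,-173.7
```

```text
t 24.35 p [ 0.5466 -0.2638  0.1498] rot [ 179.95   -0.   -173.74] w 0.0254 F [ 0.8  0.7 -0.6]
.5465,-.2635,.056,-173.7 [0.0, 0.001, 0.469, 0.001, -0.0, -0.0] mm 94
```

Call:
apply_moves(moves=[[0,0,0.1,0,0,0],[0,0,0.25,0,0,0],[0,0,0.37,0,0,0],[0,0,0.44,0,0,0],[0,0,0.47,0,0,0],[0,0,0.47,0,0,0]])

```text
time_s: 25.1
tcp_pos: [0.5469, -0.2638, 0.0561]
eef_rot: [180.0, 0.0, -173.7]
contact_force: [-0.3, 0.3, -1.0]
gripper_width: 0.0257
```

```bash
python3 go.py .5465,-.2635,.0467,-173.7
```

```text
t 25.1 p [ 0.5469 -0.2638  0.0561] rot [ 1.7997e+02  1.0000e-02 -1.7373e+02] w 0.0257 F [-0.3  0.3 -1. ]
.5465,-.2635,.0467,-173.7 [0.002, 0.002, 0.047, 0.0, 0.0, -0.0] mm 9
```

Call:
apply_moves(moves=[[0.002,0,0.02,0,0,0],[0.002,0,0.036,0,0,0],[0.002,0,0.045,0,0,0],[0.002,0,0.047,0,0,0],[0.002,0,0.047,0,0,0]])

```text
time_s: 25.72
tcp_pos: [0.5465, -0.2639, 0.0471]
eef_rot: [180.0, 0.0, -173.7]
contact_force: [-1.7, 1.2, 2.6]
gripper_width: 0.0256
```

Call:
apply_moves(moves=[[0,0,0,0,0,0],[0,0,0,0,0,0],[0,0,0,0,0,0],[0,0,0,0,0,0]], hand=-0.2)

```text
time_s: 26.22
tcp_pos: [0.5466, -0.2639, 0.0471]
eef_rot: [180.0, 0.0, -173.7]
contact_force: [-0.4, -0.6, 0.1]
gripper_width: 0.0519
```

Call:
apply_moves(moves=[[0,0,-0.1,0,0,0],[0,0,-0.3,0,0,0],[0,0,-0.5,0,0,0],[0,0,-0.65,0,0,0]])

```text
time_s: 26.72
tcp_pos: [0.5469, -0.2641, 0.179]
eef_rot: [-180.0, 0.1, -173.7]
contact_force: [0.9, -0.5, -0.6]
gripper_width: 0.0527
```

```bash
python3 go.py .53,-.06,.17,180 .5088,.1372,.17,174
```

```text
t 26.73 p [ 0.5469 -0.2641  0.179 ] rot [-1.7999e+02  1.1000e-01 -1.7372e+02] w 0.0527 F [ 0.9 -0.5 -0.6]
.53,-.06,.17,180 [-0.028, 1.023, 0.045, -0.0, 0.001, 0.07] mm 205
.5088,.1372,.17,174 [-0.03, 2.015, 0.045, 0.0, 0.001, 0.136] mm 403
```

Call:
apply_moves(moves=[[-0.01,0.2,0,0,0,0.02],[-0.01,0.45,0.02,0,0,0.04],[-0.02,0.7,0.03,0,0,0.06],[-0.02,0.95,0.04,0,0,0.07],[-0.02,1,0.04,0,0,0.07]])

```text
time_s: 27.35
tcp_pos: [0.5286, -0.0625, 0.1711]
eef_rot: [180.0, 0.1, -179.9]
contact_force: [-0.7, 0.6, 0.0]
gripper_width: 0.0528
```

```bash
python3 go.py .5088,.1372,.12,174
```

```text
t 27.35 p [ 0.5286 -0.0625  0.1711] rot [ 1.7997e+02  1.3000e-01 -1.7987e+02] w 0.0528 F [-0.7  0.6  0. ]
.5088,.1372,.12,174 [0.097, 0.999, 0.256, 0.0, 0.001, 0.068] mm 207
```

Call:
apply_moves(moves=[[0.02,0.2,0.0,0,0,0.02],[0.04,0.45,0.04,0,0,0.035],[0.07,0.7,0.12,0,0,0.05],[0.09,0.9,0.2,0,0,0.065],[0.097,0.999,0.256,0,0.001,0.068],[0.097,0.999,0.256,0,0.001,0.068],[0.097,0.999,0.256,0,0.001,0.068]])

```text
time_s: 28.22
tcp_pos: [0.5091, 0.1367, 0.1202]
eef_rot: [180.0, 0.0, 174.0]
contact_force: [-0.4, -0.8, -0.9]
gripper_width: 0.0525
```

```bash
python3 go.py .5088,.1372,.046,174
```

```text
t 28.23 p [0.5091 0.1367 0.1202] rot [1.7998e+02 4.0000e-02 1.7401e+02] w 0.0525 F [-0.4 -0.8 -0.9]
.5088,.1372,.046,174 [0.002, 0.002, 0.371, 0.0, 0.0, 0.0] mm 74
```

Call:
apply_moves(moves=[[0,0.002,0.1,0,0,0],[0,0.002,0.22,0,0,0],[0,0.002,0.32,0,0,0],[0.002,0.002,0.373,0,0,0],[0.002,0.002,0.373,0,0,0],[0.002,0.002,0.373,0,0,0]])

```text
time_s: 28.98
tcp_pos: [0.5094, 0.1372, 0.0464]
eef_rot: [179.9, 0.1, 174.0]
contact_force: [-0.1, -0.2, 0.2]
gripper_width: 0.0525
```

Call:
apply_moves(moves=[[0,0,0,0,0,0],[0,0,0,0,0,0],[0,0,0,0,0,0],[0,0,0,0,0,0]], hand=1)

```text
time_s: 29.48
tcp_pos: [0.5094, 0.1372, 0.0466]
eef_rot: [179.9, 0.1, 174.0]
contact_force: [-0.7, -0.1, 2.7]
gripper_width: 0.0259
```

Call:
apply_moves(moves=[[0,0,-0.05,0,0,0],[0,0,-0.15,0,0,0],[0,0,-0.3,0,0,0],[0,0,-0.45,0,0,0],[0,0,-0.6,0,0,0],[0,0,-0.6,0,0,0]])

```text
time_s: 30.22
tcp_pos: [0.5104, 0.1378, 0.1694]
eef_rot: [179.8, 0.3, 174.0]
contact_force: [-0.6, -0.1, -2.8]
gripper_width: 0.0255
```

```bash
python3 go.py .53,-.06,.17,180 .5548,-.338,.17,-173.7
```

```text
t 30.23 p [0.5104 0.1378 0.1694] rot [179.76   0.33 174.03] w 0.0255 F [-0.6 -0.1 -2.8]
.53,-.06,.17,180 [-0.2, -0.974, -0.006, 0.002, 0.004, -0.066] mm 199
.5548,-.338,.17,-173.7 [-0.468, -2.343, -0.01, 0.002, 0.004, -0.136] mm 478
```

Call:
apply_moves(moves=[[-0.02,-0.1,0,0,0,-0.01],[-0.05,-0.25,0,0,0,-0.02],[-0.09,-0.45,0,0,0,-0.03],[-0.13,-0.65,0,0,0,-0.045],[-0.17,-0.85,0,0,0.003,-0.06],[-0.2,-1,0,0.002,0.004,-0.07]])

```text
time_s: 30.98
tcp_pos: [0.5286, -0.0668, 0.1679]
eef_rot: [180.0, -0.1, -179.7]
contact_force: [0.0, -0.1, -1.1]
gripper_width: 0.0258
```

```bash
python3 go.py .542,-.25,.17,-175 .5548,-.338,.17,-173.7
```

```text
t 30.98 p [ 0.5286 -0.0668  0.1679] rot [ 1.7996e+02 -1.2000e-01 -1.7969e+02] w 0.0258 F [ 0.  -0.1 -1.1]
.542,-.25,.17,-175 [-0.062, -0.916, -0.011, 0.0, -0.001, -0.052] mm 184
.5548,-.338,.17,-173.7 [-0.124, -1.357, -0.012, 0.0, -0.001, -0.067] mm 272
```

Call:
apply_moves(moves=[[-0.02,-0.25,-0.01,0,0,-0.015],[-0.04,-0.5,-0.01,0,0,-0.03],[-0.06,-0.75,-0.01,0,0,-0.045],[-0.08,-0.95,-0.01,0,0,-0.06],[-0.09,-1,-0.01,0,-0.001,-0.067]])

```text
time_s: 31.6
tcp_pos: [0.5468, -0.2687, 0.1682]
eef_rot: [179.9, -0.2, -173.8]
contact_force: [-0.2, 0.3, -2.6]
gripper_width: 0.0259
```

```bash
python3 go.py .5548,-.338,.15,-173.7
```

```text
t 31.6 p [ 0.5468 -0.2687  0.1682] rot [ 1.7991e+02 -1.5000e-01 -1.7379e+02] w 0.0259 F [-0.2  0.3 -2.6]
.5548,-.338,.15,-173.7 [-0.003, -0.349, 0.091, 0.001, -0.002, -0.001] mm 72
```

Call:
apply_moves(moves=[[0,-0.15,0,0,0,0],[0,-0.27,0.03,0,0,0],[-0.003,-0.33,0.07,0,-0.002,0],[-0.003,-0.35,0.091,0,-0.002,0],[-0.003,-0.35,0.091,0,-0.002,0],[-0.003,-0.35,0.091,0,-0.002,0]])

```text
time_s: 32.35
tcp_pos: [0.5551, -0.3375, 0.1502]
eef_rot: [179.9, 0.0, -173.7]
contact_force: [0.0, 0.0, -1.5]
gripper_width: 0.0258
```

```bash
python3 go.py .5548,-.338,.056,-173.7
```

```text
t 32.35 p [ 0.5551 -0.3375  0.1502] rot [ 1.7992e+02  4.0000e-02 -1.7375e+02] w 0.0258 F [ 0.   0.  -1.5]
.5548,-.338,.056,-173.7 [0.002, -0.003, 0.471, 0.001, 0.0, -0.001] mm 94
```

Call:
apply_moves(moves=[[0.001,-0.003,0.1,0,0,0],[0.002,-0.003,0.25,0,0,0],[0.002,-0.003,0.37,0,0,0],[0.002,-0.003,0.44,0,0,0],[0.002,-0.003,0.47,0,0,0],[0.002,-0.003,0.47,0,0,0]])

```text
time_s: 33.1
tcp_pos: [0.5551, -0.3379, 0.0566]
eef_rot: [179.9, 0.1, -173.7]
contact_force: [-0.1, 0.3, -1.6]
gripper_width: 0.0261
```

```bash
python3 go.py .5548,-.338,.0465,-173.7
```

```text
t 33.1 p [ 0.5551 -0.3379  0.0566] rot [ 1.7993e+02  6.0000e-02 -1.7373e+02] w 0.0261 F [-0.1  0.3 -1.6]
.5548,-.338,.0465,-173.7 [0.002, -0.0, 0.05, 0.001, 0.001, -0.0] mm 10
```

Call:
apply_moves(moves=[[0.002,0,0.02,0,0,0],[0.002,0,0.038,0,0,0],[0.002,0,0.048,0,0,0],[0.002,0,0.05,0,0,0],[0.002,0,0.05,0,0,0]])

```text
time_s: 33.72
tcp_pos: [0.5548, -0.338, 0.0467]
eef_rot: [179.9, 0.1, -173.7]
contact_force: [0.0, -0.0, 0.0]
gripper_width: 0.026
```

Call:
apply_moves(moves=[[0,0,0,0,0,0],[0,0,0,0,0,0],[0,0,0,0,0,0],[0,0,0,0,0,0]], hand=-0.2)

```text
time_s: 34.22
tcp_pos: [0.5548, -0.3381, 0.0468]
eef_rot: [179.9, 0.1, -173.7]
contact_force: [0.1, 0.1, 0.1]
gripper_width: 0.0518
```

Call:
apply_moves(moves=[[0,0,-0.1,0,0,0],[0,0,-0.3,0,0,0],[0,0,-0.5,0,0,0],[0,0,-0.65,0,0,0]])

```text
time_s: 34.72
tcp_pos: [0.555, -0.3384, 0.1788]
eef_rot: [180.0, 0.2, -173.7]
contact_force: [0.4, 0.4, -1.1]
gripper_width: 0.0525
```

Call:
apply_moves(moves=[[0,0.2,0,0,0,0],[0,0.45,0,0,0,0],[0,0.7,0,0,0,0],[0,0.95,0,0,0,0],[0,1,0,0,0,0]])

```text
time_s: 35.35
tcp_pos: [0.5329, -0.1373, 0.1794]
eef_rot: [180.0, 0.2, -173.6]
contact_force: [1.2, -0.3, 1.5]
gripper_width: 0.0525
```

Call:
apply_moves(moves=[[0,0.25,0,0,0,0],[0,0.5,0,0,0,0],[0,0.75,0,0,0,0],[0,1,0,0,0,0],[0,1,0,0,0,0],[0,1,0,0,0,0]])

```text
time_s: 36.1
tcp_pos: [0.5106, 0.0612, 0.1795]
eef_rot: [180.0, 0.2, -173.5]
contact_force: [-0.1, -0.8, 0.2]
gripper_width: 0.0526
```

Call:
apply_moves(moves=[[0,0.25,0,0,0,0],[0,0.5,0,0,0,0],[0,0.75,0,0,0,0],[0,0.75,0,0,0,0]])

```text
time_s: 36.6
tcp_pos: [0.4941, 0.2116, 0.1793]
eef_rot: [180.0, 0.2, -173.5]
contact_force: [0.5, -0.7, -0.4]
gripper_width: 0.0525
```

```bash
python3 go.py
python3 - <<'E'
from h import *
import fit
p,d,W=look("top"); cv2.imwrite("pics/t9.png",cv2.resize(p[60:260,300:500],None,fx=3,fy=3,interpolation=cv2.INTER_CUBIC)); fit.run(p,W)
p,d,W=look("scene"); cv2.imwrite("pics/s9.png",cv2.resize(p[80:290,170:410],None,fx=2.8,fy=2.8,interpolation=cv2.INTER_CUBIC))
E
```

```text
t 36.6 p [0.4941 0.2116 0.1793] rot [ 179.99    0.2  -173.46] w 0.0525 F [ 0.5 -0.7 -0.4]
16 cheeks rms 0.00057 th 6.27
cradle yellow 0.5292 -0.1152
cradle red 0.5373 -0.1897
cradle green 0.5455 -0.2643
cradle blue 0.5537 -0.3388
chisel red origin [ 0.5382 -0.1888] yaw 6.2 len 0.11
chisel yellow origin [ 0.5297 -0.1149] yaw 6.19 len 0.11
chisel green origin [ 0.5446 -0.2626] yaw 6.6 len 0.108
chisel blue origin [ 0.5534 -0.3368] yaw 6.06 len 0.11
```

View pics/t9.png

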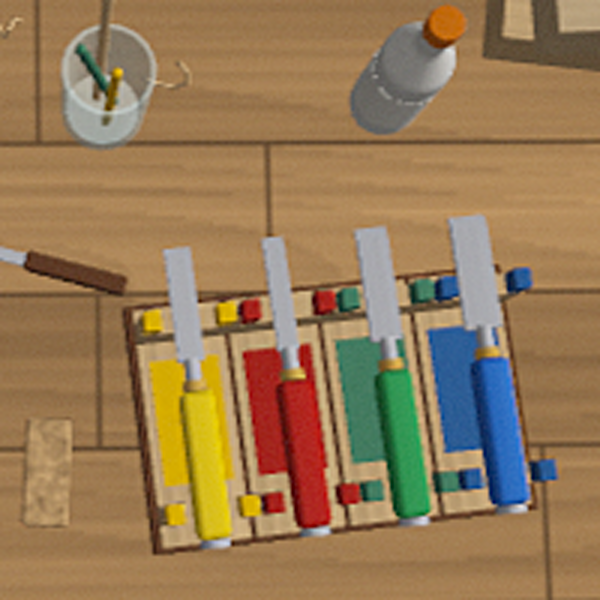

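View pics/s9.png

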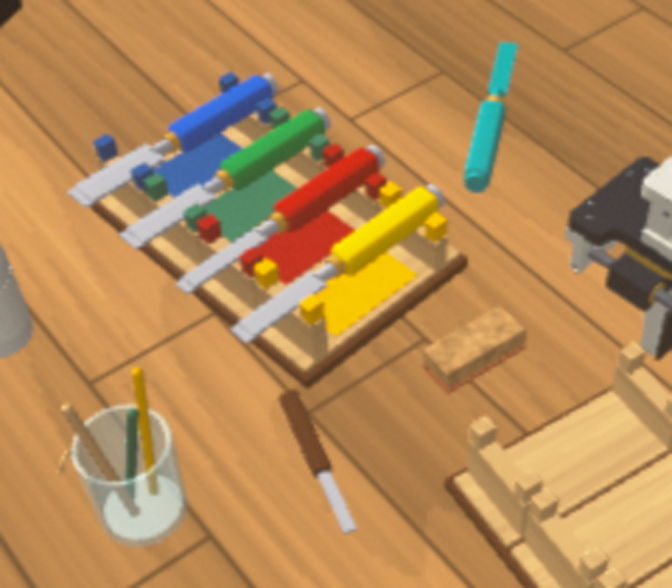

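```bash
python3 -c "
from plant import r
print(r.close_job())"
```

```text
the job is handed in; nothing more can be done
None
```

All four chisels are in the painted rack, moved one at a time in the order yellow, red, green, blue. I handed the job in at about 37 s, with the gripper open and clear of everything.

- **Final position:** In the last top-camera check every chisel lay in the cradle of its colour. Each was within about 1 mm of centre lengthwise, 2 mm sideways and 0.4° of the cradle's direction. All were right way up with the cutting edge at the far end.
- **Sideways offset:** Green and blue read 1.7 to 2 mm to one side. The notch leaves 8 mm on each side, and part of that reading may come from the camera's viewing angle.
- **Other objects:** The last pictures show the jar and the sanding block where they were. No chisel was dropped, and the wrist force readings at the end of each move stayed under about 6 N.
- **Checks that disagreed:** Two mid-job measurements went wrong:
  - The side camera's automatic reading of the yellow chisel merged the handle with the cradle.
  - One fit of the rack position from the top camera picked up a stray colour patch.

  The pictures showed both to be measurement errors, and the final top-camera fit of the rack was clean.

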